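# Sanitise a basting brush and put it away

### The arm

A 7-joint arm with a two-finger parallel gripper is mounted at the origin on a cart in front of the work surface, level with it; the furniture and walls round the work are solid. World frame = base frame: x ahead of the robot, y to its left, z up, the work surface at z = 0. Lengths are in m, angles in rad, forces in N, time in s.
With the tool pointing down it reaches from about 0.35 to 0.9 m from the base axis. Payload 8.1 kg.
Tool frame: the origin (TCP) lies on the centre line of the jaws, within the pads' length; the fingertips stand 19 mm ahead of it and the grasp point (between the pads) is the TCP; z points along the fingers, y is the direction in which the jaws open and shut (so a half turn about z gives the same grasp; the last joint's range is limited). The gripper opens to 92 mm and grips with 3 to 60 N. Pads are 19 mm wide; open, the fingers measure 130 mm over their backs; the gripper's body (75 mm by 190 mm) begins 47 mm behind the grasp point.
Start: joints at [1.034, 0.434, 0.025, 1.573, -0.012, 1.134, -0.075], TCP at [0.263, -0.567, 0.246] pointing down, gripper open.
Joint ranges: [-2.62, 2.62], [-0.44, 2.09], [-1.27, 1.32], [0.08, 2.57], [-1.32, 4.46], [0.12, 2], [-2.74, 2.74]. Speed limits (rad/s): [2.22, 2.22, 3.01, 3.01, 3.14, 3.14, 3.14].

### API

Orientations are given as a rotation vector (axis times angle).
In Python, from cell import monitor, imaging, workorder, outline_of gives the robot as it stands.
- The arm moves only by the tool move_arm, never from a script. Its argument "series" is a list of rows, each a list of 6 numbers: the shift along the world's x, y, z in cm, then the turn, a rotation vector about the world's x, y, z in degrees. A call has 1 to 8 rows; each row shifts and turns the commanded pose from where the row before left it; what a row does not reach is not made up. A row lasts 1/10 s, in which the tool goes at most 50 mm and 8.59 degrees, less where a joint would pass 70% of its speed; a pose out of reach is approached as far as the arm can. A call with a gripper value outside its range is refused whole. "grip" is the opening, from 0 (shut) to 1 (fully open), set as the call begins (left out, the last holds). The fingers move at their own pace and stop on an object; "force" is the grip in N (left out, the last holds). Time passes only in rows, so rows that do not move let the fingers close. It gives the time, the measured TCP pose, the force and the opening at its end, in the units of the state.
- monitor.observe(): the state, without advancing time (a new reading comes with each control period).
- imaging.get_image(name): name is "scene" or "top"; returns a dict with "color" (420x560x3 uint8, red, green, blue), "fx", "fy", "cx", "cy" (pixels), "rvec" (rotation vector, rad) and "tvec" (3), from world to camera coordinates, as OpenCV has them. Camera axes: x right, y down, z forward; pixel columns grow to the right and rows downward; lengths in m; the calibration is good to about 2 mm. A picture is of the moment at which its call begins. There is no depth.
- workorder.sign_off(): hands the job in, once; it reports no verdict.
Trained networks look in the newest picture that a camera, given by its name, has taken for a name from the list of things; names that differ only in an ending like _2 or _b are one class to them, and where a whole thing is asked for, a point or a joint stands for the part that bears it (a point fixed in the world has none). Each returns a list of dicts, best first, with "p" (0 to 1); they miss things now and then, are a little off and sometimes report something else, mostly with a low value. They report only what shows in the picture. A call takes as long as a camera call. They do not tell look-alikes from the thing itself.
- outline_of(camera, thing): "mask" (420x560 bool, what is visible of it) and "rect" ([left, top, width, height] in pixels, round what is visible of it).
The state is a dict: "clock": time; "joints": joint angles; "dq": joint speeds; "joint_efforts": joint torques, N m; "position": TCP position; "ee_rot": TCP orientation; "force": force on the tool from outside, world axes, zero at the start; "ft_torque": the same for the moment, N m; "width": opening from 0.0 (shut) to 1.0 (fully open).
Only numpy, scipy, OpenCV 4.12 (cv2) and the standard library are available. Lean on these libraries where they do the work, as an engineer would, in place of code of your own. Each camera call takes 0.05 s, during which the arm holds its last target. There are 200 camera calls.

### The job

The washed basting brush is waiting head down in the open wire drying stand. Lift it out, dip its bristles completely below the rim of the round dry sanitiser well and hold it there for a full second without touching the well, then lift it clear and stand it head down, all the way in, in the narrow rectangular storage sleeve. Leave the tin, the ramekin and the pepper mill where they are.

Things in the scene. Friction and masses are not known exactly. Their poses are not given: they have to be found in the camera images.
- brush: basting brush, 190 mm, 90 g, at first upright, bristles down in the stand. Origin: centre of bristle end; z along the brush to the handle end, x thin, y broad direction. From the bristle end: cream bristles 18 (x) x 44 (y) mm, z 0 to 58; steel ferrule 20 x 48, z 55 to 77; wooden shoulder narrowing to z 98; straight pale wooden handle 16 (x) x 25 (y), z 98 to 190
- brush_tip (a point): point of the brush at the centre of its bristle end (the brush's origin)
- brush_grip (a point): point on the brush's long axis, in the middle of the straight handle, 160 mm from the bristle end
- stand: open wire drying stand, fixed, 55 mm high: steel base plate 90 (x) x 110 (y) x 8 mm, origin under its centre, z up. Two rectangular frames of 6 mm wire (24 and 52 mm above the table) leave an opening of 23 (x) x 49 (y) mm over the centre, where the brush stands on the plate, bristle end at z 8 mm, its x and y along the stand's
- well: dry sanitiser well, fixed: a round open steel cup, 92 mm outer and 86 mm inner diameter, on a black round foot 124 mm wide. Rim 110 mm above the table (111.5 mm over the bead), inner floor 20 mm above the table. Origin under the centre, z up
- well_rim (a point): centre of the mouth of the well, 110 mm above the table
- sleeve: narrow rectangular storage sleeve, fixed: upright open-topped steel box, inside 36 (x) x 62 (y) mm, walls 3 mm, rim 95 mm and inner floor 6 mm above the table, on a flange 85 x 105 x 6 mm. Origin under its centre, z up; the brush goes in with its broad direction along the sleeve's y axis, either way round
- sleeve_mouth (a point): centre of the mouth of the sleeve, 95 mm above the table
- tomato_tin: bystander: plain steel tin, 75 mm wide, 58 mm high, loose; origin under its centre
- ramekin: bystander: white ramekin, 69 mm wide, 34 mm high, loose; origin under its centre
- pepper_mill: bystander: wooden pepper mill, 58 mm wide, 170 mm high, loose; origin under its centre
Mind the look-alikes: they are no part of the job. Of the things like the brush, leave any that is blue; of the rest the smaller one is meant.

How it is judged:
On the way, in this order (a step that is already met when the one before it is completed fails the run):
1. the brush, held in the fingers and roughly upright, has its bristle end inside the well, at least 45 mm below the rim, for 0.8 s (horizontal distance between brush_tip and well_rim below 0.043 m and z of brush_tip in the frame of well_rim below -0.045 m and angle between brush's own z axis and vertical below 0.5 rad and contact force between the fingers and brush above 0.3 N), for 0.8 s.
2. the brush, still held, is lifted clear of the well: bristle end above the rim (z of brush_tip in the frame of well_rim above 0.003 m and contact force between the fingers and brush above 0.3 N), for 0.05 s.
At the end, for the whole second after the job is handed in: the brush stands released and at rest in the rectangular sleeve, bristle end down on the sleeve's floor (less than 15 mm above the table, within 32 mm of the sleeve's axis), leaning less than 0.3 rad; the tin, the ramekin and the pepper mill stand upright within 30 mm of where they started (horizontal distance between brush_tip and sleeve below 0.032 m and z of brush_tip in the frame of sleeve below 0.015 m and angle between brush's own z axis and vertical below 0.3 rad and linear speed of brush below 0.02 m/s and distance of each of tomato_tin, ramekin, pepper_mill from where it was at the start of the episode below 0.03 m and angle between each of tomato_tin, ramekin, pepper_mill's own z axis and vertical below 0.2 rad); the robot touches nothing.
It fails at once if the brush presses on the sanitiser well with more than 1 N (contact force between brush and well above 1 N).
It fails at once if the tin is moved by more than 30 mm (distance of tomato_tin from where it was at the start of the episode above 0.03 m).
It fails at once if the ramekin is moved by more than 30 mm (distance of ramekin from where it was at the start of the episode above 0.03 m).
It fails at once if the pepper mill is moved by more than 30 mm (distance of pepper_mill from where it was at the start of the episode above 0.03 m).
It also fails if it takes over 54 s, if anything falls off the work surface, if the arm or the gripper's body presses on something with over 40 N, if the wrist force passes 120 N, or if a joint passes its speed limit or range.

## Working session

There is one attempt and no reset: what is moved stays moved. The work goes in short steps, Python scripts to look and compute and a tool call to move; the robot and the scene stay as the last step left them, time stands still between calls to the robot, and variables do not carry over. Pictures are saved under pics/ and viewed, about 8 in all and at most 12, crops included, and the job is handed in when it is done.

Besides the shell and the picture viewer there is one more tool, called after "Call:" in YAML: its name, and indented under it one key for each argument. move_arm: Moves the arm, as the interface text tells. Its arguments: {"type":"object","properties":{"series":{"type":"array"},"grip":{"type":"number"},"force":{"type":"number"}},"required":["series"]}

```bash
mkdir -p pics
cat > h.py <<'E'
import numpy as np, cv2, pickle
from cell import monitor, imaging, workorder, outline_of
def ray(im,u,v):
    R=cv2.Rodrigues(np.array(im['rvec'],float))[0];t=np.array(im['tvec'],float)
    d=R.T@np.array([(u-im['cx'])/im['fx'],(v-im['cy'])/im['fy'],1.]);return -R.T@t,d
def at(im,u,v,z):
    c,d=ray(im,u,v);return c+d*(z-c[2])/d[2]
def px(im,P):
    K=np.array([[im['fx'],0,im['cx']],[0,im['fy'],im['cy']],[0,0,1.]])
    return cv2.projectPoints(np.array(P,float).reshape(-1,1,3),np.array(im['rvec'],float),np.array(im['tvec'],float),K,None)[0].reshape(-1,2)
def save(im,n,crop=None,s=1):
    a=im['color'][:,:,::-1]
    if crop: a=a[crop[1]:crop[3],crop[0]:crop[2]]
    cv2.imwrite('pics/'+n,cv2.resize(np.ascontiguousarray(a),None,fx=s,fy=s,interpolation=cv2.INTER_CUBIC))
E
python3 - <<'E'
from h import *
for c in ['scene','top']:
    im=imaging.get_image(c); save(im,c+'0.png',s=1.4); pickle.dump(im,open(c+'0.pkl','wb'))
    print(c,ray(im,280,210),im['fx'])
    for n in ['brush','stand','well','sleeve','tomato_tin','ramekin','pepper_mill']:
        for o in outline_of(c,n)[:3]:
            r=o['rect'];m=o['mask'];ys,xs=np.nonzero(m);print(n,round(o['p'],2),r,xs.mean().round(1),ys.mean().round(1))
s=monitor.observe();print({k:np.round(s[k],3) for k in ('clock','position','ee_rot','force','width')})
E
```

```text
scene (array([ 0.04219131, -0.44191197,  0.62612267]), array([ 0.56279636,  0.57593875, -0.59325297])) 445.0210882174413
brush 0.93 [131.2, 141.5, 42.4, 108.5] 150.5 198.0
brush 0.88 [181.1, 136.7, 25.6, 70.1] 191.6 173.3
brush 0.81 [128.6, 196.2, 31.2, 88.1] 142.5 243.3
stand 0.97 [168.6, 190.8, 58.3, 36.0] 196.8 209.8
well 0.67 [304.3, 264.3, 77.7, 93.3] 343.2 312.4
sleeve 0.59 [262.7, 202.4, 48.2, 66.3] 288.3 236.0
tomato_tin 0.88 [217.9, 238.6, 37.8, 48.1] 235.8 262.2
tomato_tin 0.3 [168.7, 193.3, 56.7, 32.8] 195.7 210.6
ramekin 0.95 [359.3, 236.9, 38.3, 29.7] 374.9 251.6
pepper_mill 0.7 [344.5, 167.6, 34.1, 76.1] 362.8 205.7
top (array([0.41883616, 0.08379187, 0.96034757]), array([ 0.08890358,  0.0109957 , -0.99610008])) 416.00350491789106
brush 0.8 [177.7, 270.6, 46.8, 15.8] 202.5 278.4
brush 0.71 [229.9, 300.2, 26.3, 20.7] 241.1 308.4
brush 0.64 [165.4, 204.6, 34.3, 19.9] 181.5 214.1
stand 0.75 [167.7, 192.3, 51.9, 50.2] 196.7 218.6
stand 0.55 [271.9, 227.8, 34.9, 36.8] 290.3 242.9
well 0.68 [362.5, 194.3, 64.3, 57.6] 393.9 220.7
sleeve 0.85 [267.0, 162.4, 55.2, 47.9] 295.1 185.8
sleeve 0.18 [275.2, 227.7, 31.5, 33.8] 290.4 242.8
tomato_tin 0.77 [272.6, 226.3, 37.2, 36.0] 290.2 242.7
tomato_tin 0.31 [165.7, 207.0, 34.2, 18.5] 181.5 214.4
ramekin 0.69 [346.2, 123.6, 27.7, 28.9] 358.2 138.5
pepper_mill 0.89 [314.3, 93.3, 32.9, 43.8] 328.4 114.4
{'clock': np.float64(0.8), 'position': array([ 0.263, -0.567,  0.246]), 'ee_rot': array([3.068, 0.676, 0.   ]), 'force': array([-0.201, -0.433,  0.638]), 'width': np.float64(0.999)}
```

View pics/scene0.png

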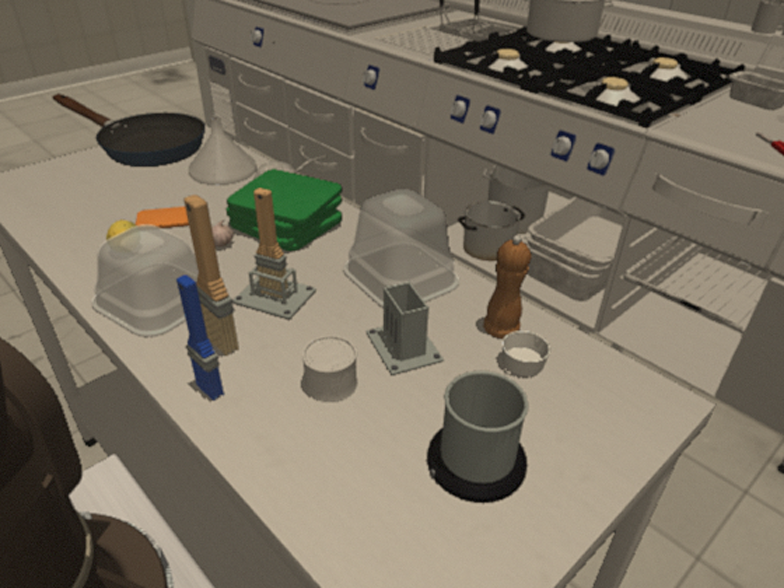

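View pics/top0.png

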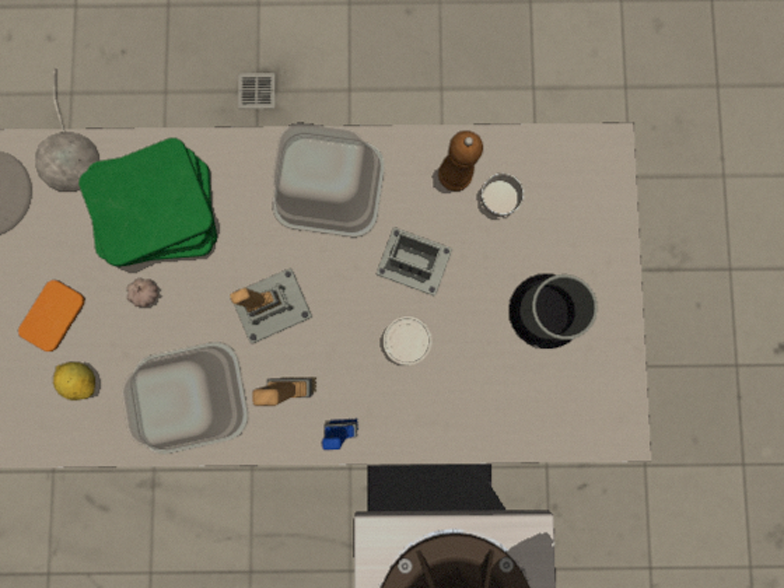

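Scene picture (1.4x scale) shows three brushes: blue (scene ~(143,243) native), a larger wooden one standing on the table (~(150,198)), and a smaller wooden one in the wire stand (~(191,173), top ~(181,214)). The one in the stand fits: it's not blue, it's the smaller one, and it's in the stand. I'll confirm with an enlarged crop.

Run:
```python
from h import *
t=pickle.load(open('top0.pkl','rb'));s=pickle.load(open('scene0.pkl','rb'))
def cr(im,x,y,w,h,k): return cv2.resize(np.ascontiguousarray(im['color'][y:y+h,x:x+w,::-1]),None,fx=k,fy=k,interpolation=cv2.INTER_CUBIC)
# top stand (160,185), top sleeve (260,155), scene brush(160,130), scene sleeve (255,195)
a=np.hstack([cr(t,160,185,72,66,5),cr(t,260,155,72,66,5)])
b=np.hstack([cr(s,125,130,120,100,3),cr(s,255,195,120,100,3)])
cv2.imwrite('pics/c1.png',np.vstack([cv2.copyMakeBorder(a,0,0,0,0,0),b]) if a.shape[1]==b.shape[1] else a)
for n,p,z in [('brush top',(173,212),.198),('stand',(194,218),.008),('sleeve',(296,186),.006),('tin',(290,243),.05),('wellfoot',(392,222),.0)]: print(n,at(t,*p,z).round(3))
```

```text
brush top [0.485 0.289 0.198]
stand [0.488 0.292 0.008]
sleeve [0.559 0.057 0.006]
tin [0.428 0.073 0.05 ]
wellfoot [ 0.474 -0.164  0.   ]
```

View pics/c1.png

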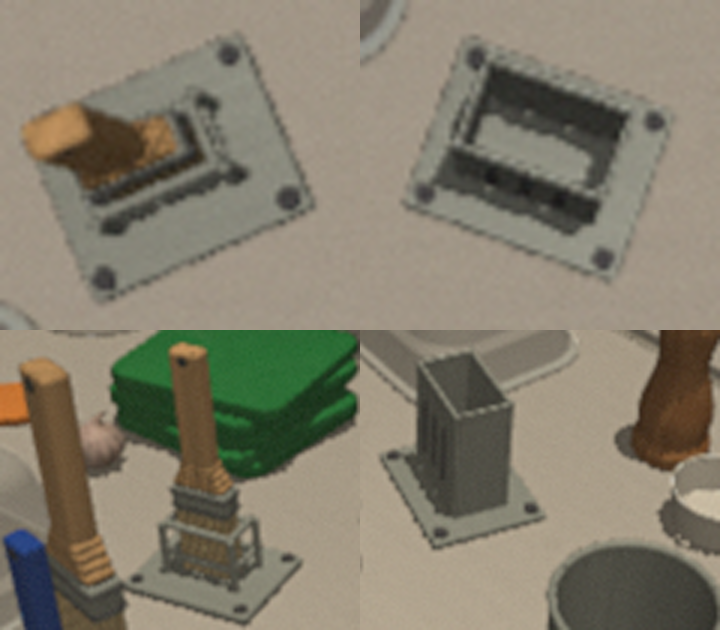

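Confirmed: the brush in the stand is the plain wooden, shorter one (top crop ~(55,130); scene crop (190,350)). Stand plate and sleeve flange corners are clear in both views. I'll fit the poses from the corners.

```bash
cat > fit.py <<'E'
from h import *
from scipy.optimize import least_squares
t=pickle.load(open('top0.pkl','rb'));s=pickle.load(open('scene0.pkl','rb'))
T=lambda u,v,x,y:(x+u/5,y+v/5); S=lambda u,v,x:(x+u/3,v/3)
def fit(obs,x0,ims):
    def P(q,p):
        c,d=np.cos(q[2]),np.sin(q[2]);return [q[0]+c*p[0]-d*p[1],q[1]+d*p[0]+c*p[1],p[2]]
    f=lambda q:np.concatenate([px(im,P(q,p))[0]-np.array(o) for im,p,o in obs if im in ims] )
    r=least_squares(f,x0);return r.x,r.fun.reshape(-1,2).round(1).tolist()
class I(dict):
    __hash__=object.__hash__
    __eq__=object.__eq__
t,s=I(t),I(s)
h=.008;a,b=.045,.055
tst=lambda u,v:(160+u/5,185+v/5); tsl=lambda u,v:(260+(u-360)/5,155+v/5)
sst=lambda u,v:(125+u/3,130+(v-330)/3); ssl=lambda u,v:(255+(u-360)/3,195+(v-330)/3)
# x axis: away (up in top image); y axis: left in top image
st=[(t,(a,-b,h),tst(240,33)),(t,(-a,-b,h),tst(313,205)),(t,(-a,b,h),tst(103,300)),
    (s,(-a,b,h),sst(130,580)),(s,(-a,-b,h),sst(246,621)),(s,(a,-b,h),sst(301,562))]
a2,b2=.0425,.0525;r1,r2=.021,.034;z=.095;g=.006
sl=[(t,(a2,b2,g),tsl(465,37)),(t,(a2,-b2,g),tsl(675,112)),(t,(-a2,-b2,g),tsl(612,280)),(t,(-a2,b2,g),tsl(402,205)),
 (s,(-a2,b2,g),ssl(380,457)),(s,(-a2,-b2,g),ssl(435,546)),(s,(a2,-b2,g),ssl(545,517)),
 (s,(-r1,r2,z),ssl(417,364)),(s,(-r1,-r2,z),ssl(458,414)),(s,(r1,-r2,z),ssl(513,402)),(s,(r1,r2,z),ssl(472,351))]
for n,o,x0 in [('stand',st,(.488,.292,.4)),('sleeve',sl,(.56,.057,-.35))]:
    for c in ([t],[s],[t,s]):
        q,e=fit(o,x0,c);print(n,len(c),q.round(4),e)
# brush handle top centre, well
print('handle top',at(t,160+57/5,185+135/5,.198).round(4), at(s,*sst(190,351),.198).round(4))
E
python3 - <<'E'
exec(open('fit.py').read())
for im,c in ((t,'top'),(s,'scene')):
    imaging.get_image(c)
    for o in outline_of(c,'well')[:1]:
        m=o['mask'];W=lambda q:np.concatenate([np.array([[q[0]+r*np.cos(k),q[1]+r*np.sin(k),zz] for k in np.linspace(0,2*np.pi,40)]) for r,zz in ((.062,0),(.062,.012),(.046,.0),(.046,.11))])
        def iou(q):
            a=np.zeros(m.shape,np.uint8);p=W(q).reshape(4,40,2+1)
            cyl=px(im,p[2:].reshape(-1,3));ft=px(im,p[:2].reshape(-1,3))
            for hull in (cyl,ft): cv2.fillConvexPoly(a,(cv2.convexHull(hull.astype(np.float32))*16).astype(np.int32),1,shift=4)
            a=a>0;return -(a&m).sum()/(a|m).sum()
        from scipy.optimize import minimize
        r=minimize(iou,(.474,-.164),method='Nelder-Mead',options={'initial_simplex':[[.47,-.16],[.49,-.16],[.47,-.14]]});print('well',c,r.x.round(4),r.fun)
E
```

```text
stand 1 [0.4874 0.2922 0.4146] [[0.1, -1.0], [1.1, 0.0], [-1.2, 1.0]]
stand 1 [0.486  0.2877 0.3591] [[-2.0, 0.4], [-0.4, 0.3], [2.4, -1.2]]
stand 2 [0.4871 0.291  0.3961] [[1.1, -0.7], [1.4, 0.7], [-1.1, 0.8], [-2.3, 0.2], [0.3, -0.9], [1.8, -2.6]]
sleeve 1 [ 0.558   0.0575 -0.3622] [[-0.3, -0.4], [0.2, -0.1], [0.4, 0.5], [-0.4, -0.0]]
sleeve 1 [ 0.5548  0.0543 -0.3584] [[-0.8, -1.1], [-0.3, 0.4], [1.0, -0.6], [-0.3, -0.8], [-0.6, 1.7], [0.8, 0.8], [0.1, -0.9]]
sleeve 2 [ 0.5565  0.056  -0.3599] [[0.3, 0.2], [0.8, 0.4], [1.1, 1.2], [0.3, 0.7], [-0.7, -1.8], [-0.3, -0.4], [0.9, -1.3], [-0.3, -1.5], [-0.6, 1.0], [0.7, 0.1], [0.2, -1.5]]
handle top [0.4854 0.2921 0.198 ] [0.4829 0.285  0.198 ]
well top [ 0.4749 -0.1586] -0.9778333929209868
well scene [ 0.475  -0.1582] -0.9786463988418386
```

Call:
move_arm:
  series:
    - [2, 4, 1.5, 0, 0, 5.5]
    - [2, 4, 1.5, 0, 0, 5.5]
    - [2, 4, 1.5, 0, 0, 5.5]
    - [2, 4, 1.5, 0, 0, 5.5]
    - [2, 4, 1.5, 0, 0, 5.5]
    - [2, 4, 1.5, 0, 0, 5.5]
    - [2, 4, 1.5, 0, 0, 5.5]
    - [2, 4, 1.5, 0, 0, 5.5]
  grip: 1
  force: 25

```text
clock: 1.8
position: [0.4231, -0.2454, 0.3667]
ee_rot: [2.587, 1.78, 0.0]
force: [2.3, -0.6, -1.0]
width: 1.003
```

Run:
```python
from h import *
t=pickle.load(open('top0.pkl','rb'));s=pickle.load(open('scene0.pkl','rb'))
print('big base',at(t,214,277,.0).round(3),at(s,161,253,0).round(3))
for z in (.19,.22,.25,.28): print(z,at(t,189,284,z).round(3),at(s,141,144,z).round(3))
q=monitor.observe();print(np.round(q['joints'],2),q['position'].__class__)
```

```text
big base [0.353 0.246 0.   ] [0.347 0.223 0.   ]
0.19 [0.354 0.26  0.19 ] [0.402 0.337 0.19 ]
0.22 [0.356 0.253 0.22 ] [0.377 0.283 0.22 ]
0.25 [0.359 0.246 0.25 ] [0.352 0.23  0.25 ]
0.28 [0.361 0.239 0.28 ] [0.328 0.176 0.28 ]
[ 0.66  0.15 -0.29  1.68  0.04  1.32  0.  ] <class 'numpy.ndarray'>
```

Call:
move_arm:
  series:
    - [0.8, 4, 0.5, 0, 0, 5.5]
    - [0.8, 4, 0.5, 0, 0, 5.5]
    - [0.8, 4, 0.5, 0, 0, 5.5]
    - [0.8, 4, 0.5, 0, 0, 5.5]
    - [0.8, 4, 0.5, 0, 0, 5.5]
    - [0.8, 4, 0.5, 0, 0, 5.5]
    - [0.8, 4, 0.5, 0, 0, 5.5]
    - [0.8, 4, 0.5, 0, 0, 5.5]

```text
clock: 2.6
position: [0.4867, 0.0744, 0.4062]
ee_rot: [1.732, 2.62, 0.0]
force: [1.4, 0.3, -0.7]
width: 1.0
```

Call:
move_arm:
  series:
    - [0, 4, 0, 0, 0, 0]
    - [0, 4, 0, 0, 0, 0]
    - [0, 4, 0, 0, 0, 0]
    - [0, 4, 0, 0, 0, 0]
    - [0, 4, 0, 0, 0, 0]
    - [0, 1.7, 0, 0, 0, 0]
    - [0, 0, 0, 0, 0, 0]
    - [0, 0, 0, 0, 0, 0]

```text
clock: 3.4
position: [0.4867, 0.2896, 0.4055]
ee_rot: [1.737, 2.618, -0.001]
force: [0.4, 0.1, -0.3]
width: 1.001
```

Run:
```python
from h import *
from scipy.spatial.transform import Rotation as R
q=monitor.observe();M=R.from_rotvec(q['ee_rot']).as_matrix();print(q['position'],np.round(M,3),np.degrees(np.arctan2(M[1,1],M[0,1])),np.round(q['joints'],2),q['clock'])
```

```text
[0.48673642 0.28960125 0.40554365] [[-0.389  0.921 -0.   ]
 [ 0.921  0.389 -0.001]
 [-0.    -0.    -1.   ]] 22.875288208533327 [-0.13  0.34 -0.71  1.4   0.22  1.48 -0.43] 3.4
```

Call:
move_arm:
  series:
    - [0, 0, -3, 0, 0, 0.5]
    - [0, 0, -3, 0, 0, 0]
    - [0, 0, -3, 0, 0, 0]
    - [0, 0, -3, 0, 0, 0]
    - [0, 0, -3, 0, 0, 0]
    - [0, 0, -3, 0, 0, 0]
    - [0, 0, -2.8, 0, 0, 0]
    - [0, 0, -2, 0, 0, 0]

```text
clock: 4.2
position: [0.4871, 0.2872, 0.1761]
ee_rot: [1.729, 2.622, -0.003]
force: [0.7, -0.7, 0.0]
width: 0.996
```

Run:
```python
from h import *
im=imaging.get_image('scene');t=imaging.get_image('top');a=im['color'][100:240,110:290,::-1]
b=t['color'][160:300,130:310,::-1]
cv2.imwrite('pics/g1.png',cv2.resize(np.hstack([a,b]),None,fx=2.2,fy=2.2,interpolation=cv2.INTER_CUBIC));print(monitor.observe()['position'],monitor.observe()['force'])
```

```text
[0.48626387 0.28674234 0.17537235] [ 0.40415107 -0.06931941  0.09169889]
```

View pics/g1.png

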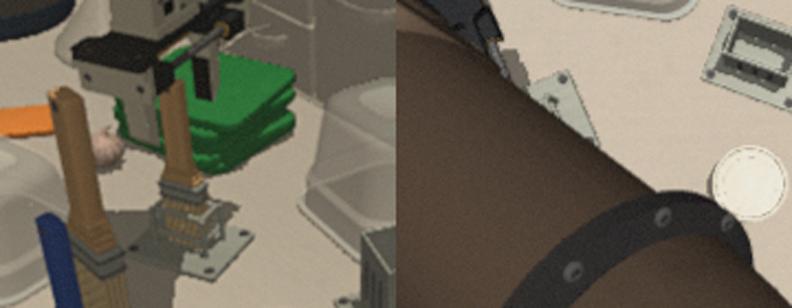

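The crop shows the handle (~(175,130)) between the two fingers, with the big brush well clear. I'll nudge +4 mm in y, then close.

Call:
move_arm:
  series:
    - [0.1, 0.4, 0, 0, 0, 0]
    - [0, 0, 0, 0, 0, 0]
    - [0, 0, 0, 0, 0, 0]

```text
clock: 4.6
position: [0.4884, 0.2943, 0.1791]
ee_rot: [1.726, 2.624, 0.003]
force: [-0.4, 0.4, -0.0]
width: 1.001
```

Call:
move_arm:
  series:
    - [0, 0, 0, 0, 0, 0]
    - [0, 0, 0, 0, 0, 0]
    - [0, 0, 0, 0, 0, 0]
    - [0, 0, 0, 0, 0, 0]
    - [0, 0, 0, 0, 0, 0]
    - [0, 0, 0, 0, 0, 0]
    - [0, 0, 0, 0, 0, 0]
    - [0, 0, 0, 0, 0, 0]
  grip: 0
  force: 25

```text
clock: 5.4
position: [0.4877, 0.2938, 0.1777]
ee_rot: [1.726, 2.625, 0.0]
force: [0.3, 0.3, 0.0]
width: 0.351
```

Call:
move_arm:
  series:
    - [0, 0, 0, 0, 0, 0]
    - [0, 0, 0, 0, 0, 0]
    - [0, 0, 0, 0, 0, 0]
    - [0, 0, 0, 0, 0, 0]
    - [0, 0, 0, 0, 0, 0]
    - [0, 0, 0, 0, 0, 0]

```text
clock: 6.0
position: [0.4877, 0.2939, 0.1777]
ee_rot: [1.726, 2.625, -0.0]
force: [0.2, -0.2, -0.1]
width: 0.177
```

Call:
move_arm:
  series:
    - [0, 0, 1, 0, 0, 0]
    - [0, 0, 1.5, 0, 0, 0]
    - [0, 0, 2, 0, 0, 0]
    - [0, 0, 2.5, 0, 0, 0]
    - [0, 0, 2.5, 0, 0, 0]
    - [0, 0, 2.5, 0, 0, 0]
    - [0, 0, 2.5, 0, 0, 0]
    - [0, 0, 2.5, 0, 0, 0]

```text
clock: 6.8
position: [0.4873, 0.294, 0.3504]
ee_rot: [1.725, 2.625, 0.002]
force: [0.9, 0.5, -1.1]
width: 0.173
```

Run:
```python
from h import *
im=imaging.get_image('scene');save(im,'l1.png',(100,60,280,240),3)
print(monitor.observe()['position'],monitor.observe()['force'],im['tvec'],cv2.Rodrigues(np.array(im['rvec']))[0].tolist())
```

```text
[0.48826831 0.29527472 0.35460824] [1.07384826 1.9315013  2.24779826] [-0.34135478  0.31539478  0.61081825] [[0.7294152728695312, -0.6839415377723124, 0.013316629239874145], [-0.40788197427820433, -0.45046405687120694, -0.7941753134705514], [0.5491681479871005, 0.5738519899562768, -0.6075427876780691]]
```

View pics/l1.png

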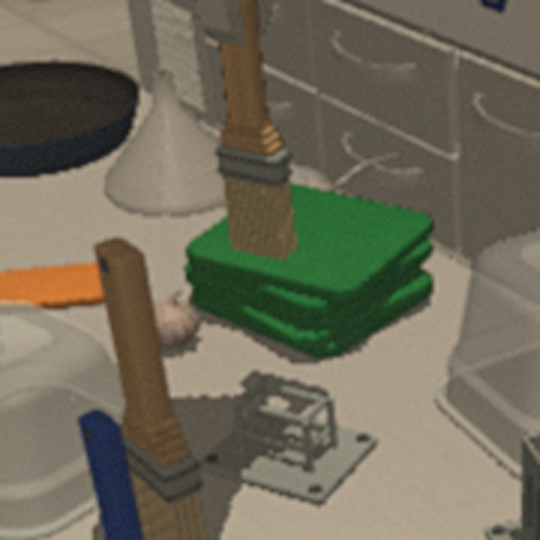

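Brush is held upright and clear of the stand: ferrule at crop (253,165), bristle end ~(262,250), i.e. native ~(187,143). Carrying it to above the well, turning toward the sleeve yaw.

Call:
move_arm:
  series:
    - [-0.1, -2.5, 0, 0, 0, -3]
    - [-0.1, -4, 0, 0, 0, -4]
    - [-0.1, -4, 0, 0, 0, -4]
    - [-0.1, -4, 0, 0, 0, -4]
    - [-0.1, -4, 0, 0, 0, -4]
    - [-0.1, -4, 0, 0, 0, -4]
    - [-0.1, -4, 0, 0, 0, -4]
    - [-0.1, -4, 0, 0, 0, -4]

```text
clock: 7.65
position: [0.4793, -0.0123, 0.3491]
ee_rot: [2.366, 2.065, 0.002]
force: [1.1, 0.2, -1.4]
width: 0.173
```

Call:
move_arm:
  series:
    - [-0.1, -4, 0, 0, 0, -4]
    - [-0.1, -4, 0, 0, 0, -4]
    - [-0.1, -3, 0, 0, 0, -3]
    - [-0.1, -2.3, 0, 0, 0, -2]
    - [-0.1, -1.5, 0, 0, 0, 0]
    - [0, 0, 0, 0, 0, 0]
    - [0, 0, 0, 0, 0, 0]
    - [0, 0, 0, 0, 0, 0]

```text
clock: 8.45
position: [0.475, -0.1575, 0.3481]
ee_rot: [-2.581, -1.79, -0.001]
force: [-0.5, 0.1, -0.0]
width: 0.17
```

```bash
cat > chk.py <<'E'
from h import *
from scipy.spatial.transform import Rotation as R
import sys
q=monitor.observe();M=R.from_rotvec(q['ee_rot']).as_matrix();p=np.array(q['position'])
print(q['clock'],p.round(4),'jaw',np.degrees(np.arctan2(M[1,1],M[0,1])).round(1),'z',M[:,2].round(3),np.round(q['force'],1),np.round(q['joints'],2))
tip=p+.170*M[:,2]
s=imaging.get_image('scene');t=imaging.get_image('top')
print('pred tip px',px(s,tip).round(1),px(t,tip).round(1))
pickle.dump((s,t),open('last.pkl','wb'))
for im,c in ((s,'scene'),(t,'top')):
    for o in outline_of(c,'brush'): print(c,round(o['p'],2),o['rect'])
if len(sys.argv)>1:
    x,y=px(s,tip)[0].astype(int);x=max(x-70,0);y=max(y-70,0);a=s['color'][y:y+140,x:x+140,::-1]
    x2,y2=px(t,tip)[0].astype(int);x2=max(x2-70,0);y2=max(y2-70,0);b=t['color'][y2:y2+140,x2:x2+140,::-1]
    print('crop origins',x,y,x2,y2,'scale 2.8')
    cv2.imwrite('pics/'+sys.argv[1],cv2.resize(np.hstack([a,b]),None,fx=2.8,fy=2.8,interpolation=cv2.INTER_CUBIC))
E
python3 chk.py w1.png
```

```text
8.45 [ 0.475  -0.1575  0.3481] jaw -20.5 z [ 0.001  0.001 -1.   ] [-0.5  0.1 -0. ] [ 0.52  0.19 -0.37  1.68  0.07  1.29 -0.22]
pred tip px [[352.3 251.8]] [[412.7 215.7]]
scene 0.7 [339.3, 137.1, 39.3, 123.9]
scene 0.66 [126.4, 193.2, 33.3, 92.2]
scene 0.64 [131.3, 136.9, 38.8, 118.3]
top 0.8 [180.1, 269.6, 45.4, 19.5]
top 0.75 [401.9, 202.2, 30.5, 19.6]
top 0.65 [231.6, 297.6, 25.6, 25.2]
top 0.23 [360.1, 195.0, 67.3, 54.5]
crop origins 282 181 342 145 scale 2.8
```

View pics/w1.png

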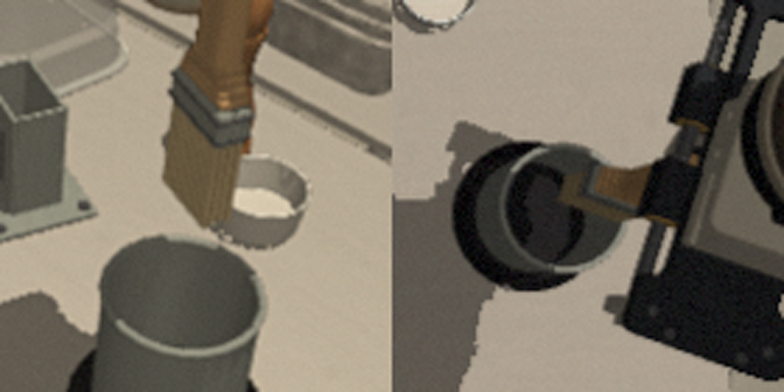

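Bristle end at crop (201,205) → scene ~(354,254) versus predicted (352,252), so the brush hangs straight, centred over the well (rim centre ~ (180,295) crop). Dipping.

Call:
move_arm:
  series:
    - [0, 0, -2, 0, 0, 0]
    - [0, 0, -2, 0, 0, 0]
    - [0, 0, -2, 0, 0, 0]
    - [0, 0, -2, 0, 0, 0]
    - [0, 0, -2, 0, 0, 0]
    - [0, 0, -2, 0, 0, 0]
    - [0, 0, -1.4, 0, 0, 0]
    - [0, 0, 0, 0, 0, 0]

```text
clock: 9.45
position: [0.4736, -0.1586, 0.2121]
ee_rot: [-2.581, -1.787, 0.003]
force: [-1.7, 0.0, -0.7]
width: 0.169
```

Call:
move_arm:
  series:
    - [0, 0, 0, 0, 0, 0]
    - [0, 0, 0, 0, 0, 0]
    - [0, 0, 0, 0, 0, 0]
    - [0, 0, 0, 0, 0, 0]
    - [0, 0, 0, 0, 0, 0]
    - [0, 0, 0, 0, 0, 0]
    - [0, 0, 0, 0, 0, 0]
    - [0, 0, 0, 0, 0, 0]

```text
clock: 10.25
position: [0.4747, -0.1591, 0.2137]
ee_rot: [2.584, 1.787, 0.0]
force: [-0.3, 0.9, -0.5]
width: 0.172
```

```bash
python3 chk.py w2.png
```

```text
10.25 [ 0.4747 -0.1591  0.2137] jaw -20.6 z [ 0.  0. -1.] [-0.3  0.9 -0.5] [ 0.51  0.29 -0.36  1.89  0.12  0.98 -0.27]
pred tip px [[343.6 311.7]] [[394.9 220.5]]
scene 0.93 [127.8, 197.3, 31.9, 87.6]
scene 0.81 [132.5, 138.4, 40.5, 112.5]
scene 0.53 [219.1, 238.1, 34.1, 50.2]
scene 0.51 [361.9, 235.7, 30.0, 31.6]
top 0.82 [181.1, 269.7, 42.4, 17.6]
top 0.74 [231.7, 301.5, 24.7, 19.5]
top 0.73 [388.4, 210.1, 19.5, 15.2]
crop origins 273 241 324 150 scale 2.8
```

View pics/w2.png

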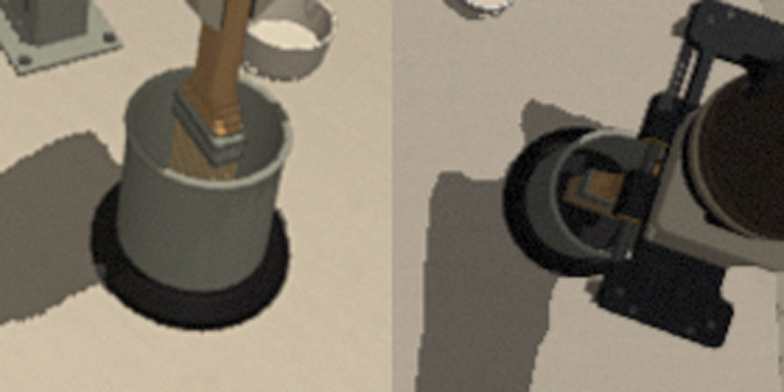

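Call:
move_arm:
  series:
    - [0, 0, 0, 0, 0, 0]
    - [0, 0, 0, 0, 0, 0]
    - [0, 0, 0, 0, 0, 0]
    - [0, 0, 0, 0, 0, 0]
    - [0, 0, 0, 0, 0, 0]
    - [0, 0, 0, 0, 0, 0]
    - [0, 0, 0, 0, 0, 0]
    - [0, 0, 0, 0, 0, 0]

```text
clock: 11.25
position: [0.4747, -0.1591, 0.2137]
ee_rot: [-2.584, -1.787, 0.0]
force: [-0.9, 0.2, -1.3]
width: 0.169
```

The brush sits centred inside the well (crop (205,130)) with the bristles below the rim and a gap all round. It's been held about 1.9 s. Lifting clear, then moving to above the sleeve.

Call:
move_arm:
  series:
    - [0, 0, 1.5, 0, 0, 0]
    - [0, 0, 2, 0, 0, 0]
    - [0, 0, 2, 0, 0, 0]
    - [0, 0, 2, 0, 0, 0]
    - [0, 0, 2, 0, 0, 0]
    - [0, 0, 2, 0, 0, 0]
    - [0, 0, 1.5, 0, 0, 0]
    - [0, 0, 0, 0, 0, 0]

```text
clock: 12.05
position: [0.4756, -0.1592, 0.3457]
ee_rot: [2.581, 1.786, 0.004]
force: [0.5, -0.4, -0.7]
width: 0.176
```

Call:
move_arm:
  series:
    - [1, 2, 0, 0, 0, 0]
    - [1.2, 3.5, 0, 0, 0, 0]
    - [1.2, 3.5, 0, 0, 0, 0]
    - [1.2, 3.5, 0, 0, 0, 0]
    - [1.2, 3.5, 0, 0, 0, 0]
    - [1.2, 3.5, 0, 0, 0, 0]
    - [1.2, 2, 0, 0, 0, 0]
    - [0, 0, 0, 0, 0, 0]

```text
clock: 12.85
position: [0.557, 0.0598, 0.3423]
ee_rot: [-2.577, -1.793, -0.0]
force: [-0.3, 0.4, -1.2]
width: 0.173
```

Call:
move_arm:
  series:
    - [0, 0, -1, 0, 0, 0]
    - [0, 0, -1, 0, 0, 0]
    - [0, 0, -1, 0, 0, 0]
    - [0, 0, 0, 0, 0, 0]
    - [0, 0, 0, 0, 0, 0]

```text
clock: 13.35
position: [0.5564, 0.0552, 0.3134]
ee_rot: [-2.584, -1.786, 0.001]
force: [-0.4, -0.1, -0.4]
width: 0.175
```

```bash
python3 chk.py s1.png
```

```text
13.35 [0.5564 0.0552 0.3134] jaw -20.7 z [-0.001 -0.    -1.   ] [-0.4 -0.1 -0.4] [ 0.17  0.32 -0.48  1.6   0.16  1.25 -0.7 ]
pred tip px [[290.9 191.9]] [[298.6 177.4]]
scene 0.76 [281.3, 99.9, 16.4, 98.6]
scene 0.75 [134.4, 139.2, 39.2, 111.9]
scene 0.57 [125.3, 195.6, 32.9, 91.3]
top 0.77 [230.5, 297.1, 28.6, 28.1]
top 0.65 [181.7, 268.8, 42.8, 19.2]
crop origins 220 121 228 107 scale 2.8
```

View pics/s1.png

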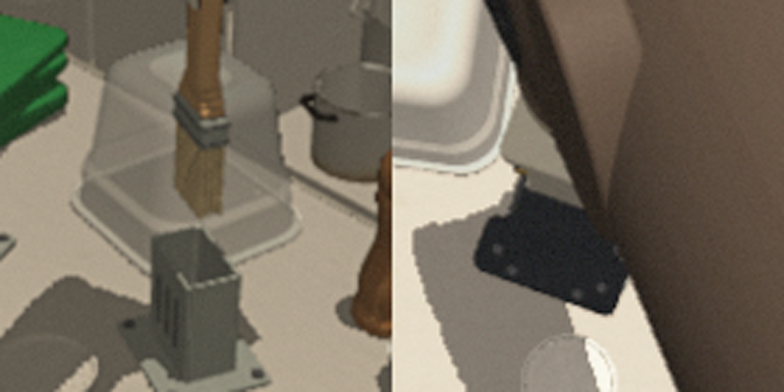

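Bristle end at crop (199,199), matching the prediction (198,198). It's above the sleeve mouth (centre ~(195,255)) with broad sides aligned. Lowering while watching the force.

Call:
move_arm:
  series:
    - [0, 0.1, -1.2, 0, 0, 0]
    - [0, 0, -1.2, 0, 0, 0]
    - [0, 0, -1.2, 0, 0, 0]
    - [0, 0, -1.2, 0, 0, 0]
    - [0, 0, -1.2, 0, 0, 0]
    - [0, 0, -1, 0, 0, 0]
    - [0, 0, -1, 0, 0, 0]
    - [0, 0, 0, 0, 0, 0]

```text
clock: 14.35
position: [0.5559, 0.0566, 0.2321]
ee_rot: [-2.583, -1.787, 0.003]
force: [-0.2, -0.6, -0.5]
width: 0.173
```

```bash
python3 chk.py s2.png
```

```text
14.35 [0.5559 0.0566 0.2321] jaw -20.6 z [-0.002 -0.    -1.   ] [-0.2 -0.6 -0.5] [ 0.15  0.39 -0.47  1.72  0.2   1.08 -0.74]
pred tip px [[288.8 224.8]] [[296.8 184. ]]
scene 0.86 [124.5, 193.6, 34.3, 95.3]
top 0.97 [229.2, 299.7, 26.8, 21.0]
top 0.72 [181.0, 269.5, 40.8, 19.2]
crop origins 218 154 226 114 scale 2.8
```

View pics/s2.png

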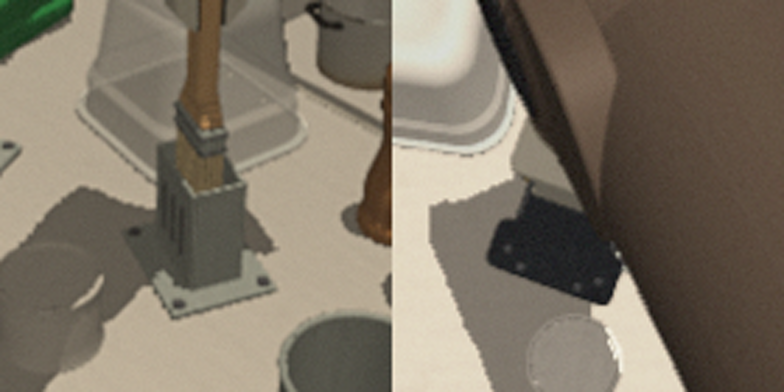

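The bristles are inside the mouth (crop ~(200,185)) with no contact force. Continuing down.

Call:
move_arm:
  series:
    - [0, 0, -1, 0, 0, 0]
    - [0, 0, -1, 0, 0, 0]
    - [0, 0, -1, 0, 0, 0]
    - [0, 0, -1, 0, 0, 0]
    - [0, 0, -0.6, 0, 0, 0]
    - [0, 0, -0.4, 0, 0, 0]
    - [0, 0, -0.2, 0, 0, 0]
    - [0, 0, 0, 0, 0, 0]

```text
clock: 15.35
position: [0.5567, 0.0569, 0.1816]
ee_rot: [-2.584, -1.787, 0.0]
force: [-0.1, 0.2, -1.8]
width: 0.173
```

Call:
move_arm:
  series:
    - [0, 0, -0.1, 0, 0, 0]
    - [0, 0, -0.1, 0, 0, 0]
    - [0, 0, 0, 0, 0, 0]
    - [0, 0, 0, 0, 0, 0]

```text
clock: 15.75
position: [0.5567, 0.0569, 0.1799]
ee_rot: [2.584, 1.787, 0.0]
force: [0.9, 0.6, -1.3]
width: 0.175
```

Call:
move_arm:
  series:
    - [0, 0, -0.1, 0, 0, 0]
    - [0, 0, -0.1, 0, 0, 0]
    - [0, 0, -0.1, 0, 0, 0]
    - [0, 0, 0, 0, 0, 0]
    - [0, 0, 0, 0, 0, 0]

```text
clock: 16.25
position: [0.5567, 0.0569, 0.1767]
ee_rot: [2.584, 1.787, -0.0]
force: [-0.1, 0.4, -1.3]
width: 0.174
```

Call:
move_arm:
  series:
    - [0, 0, 0, 0, 0, 0]
    - [0, 0, 0, 0, 0, 0]
    - [0, 0, 0, 0, 0, 0]
    - [0, 0, 0, 0, 0, 0]
    - [0, 0, 0, 0, 0, 0]
    - [0, 0, 0, 0, 0, 0]
    - [0, 0, 0, 0, 0, 0]
    - [0, 0, 0, 0, 0, 0]
  grip: 0.55

```text
clock: 17.05
position: [0.5567, 0.0568, 0.1767]
ee_rot: [-2.584, -1.787, 0.0]
force: [0.3, -0.4, 0.6]
width: 0.55
```

Call:
move_arm:
  series:
    - [0, 0, 0.5, 0, 0, 0]
    - [0, 0, 1, 0, 0, 0]
    - [0, 0, 2, 0, 0, 0]
    - [0, 0, 2, 0, 0, 0]
    - [0, 0, 3, 0, 0, 0]
    - [0, 0, 3, 0, 0, 0]
    - [0, 0, 3, 0, 0, 0]
    - [0, 0, 3, 0, 0, 0]

```text
clock: 17.85
position: [0.5564, 0.057, 0.3541]
ee_rot: [2.583, 1.787, 0.002]
force: [0.7, 0.1, -0.4]
width: 0.548
```

Call:
move_arm:
  series:
    - [-1, -3, 0, 0, 0, 0]
    - [-1, -4, 0, 0, 0, 0]
    - [-1, -4, 0, 0, 0, 0]
    - [-1, -4, 0, 0, 0, 0]
    - [-1, -4, 0, 0, 0, 0]
    - [0, -4, 0, 0, 0, 0]
    - [0, 0, 0, 0, 0, 0]
    - [0, 0, 0, 0, 0, 0]

```text
clock: 18.65
position: [0.5065, -0.1738, 0.3524]
ee_rot: [2.585, 1.784, 0.001]
force: [-0.2, 0.9, -0.0]
width: 0.55
```

```bash
python3 chk.py
python3 - <<'E'
from h import *
s,t=pickle.load(open('last.pkl','rb'))
print('pred handle top (z .196)',px(s,[.5567,.0565,.196]),px(t,[.5567,.0565,.196]))
t0=pickle.load(open('top0.pkl','rb'))
a=s['color'][100:300,200:400,::-1];b=t['color'][80:280,240:440,::-1]
cv2.imwrite('pics/f.png',cv2.resize(np.hstack([a,b]),None,fx=2,fy=2,interpolation=cv2.INTER_CUBIC))
for c in('scene','top'):
  for n in ('tomato_tin','ramekin','pepper_mill'):
    for o in outline_of(c,n)[:1]: print(c,n,o['p'],o['rect'])
E
```

```text
18.65 [ 0.5065 -0.1738  0.3524] jaw -20.8 z [ 0.001  0.    -1.   ] [-0.2  0.9 -0. ] [ 0.52  0.25 -0.37  1.6   0.09  1.32 -0.22]
pred tip px [[374.2 245.6]] [[421.4 198.7]]
scene 0.85 [279.1, 166.9, 19.3, 53.8]
scene 0.75 [132.0, 136.6, 41.5, 115.0]
scene 0.57 [129.1, 195.8, 29.9, 87.2]
top 0.85 [181.1, 269.1, 41.3, 19.6]
top 0.72 [284.4, 165.2, 25.5, 26.6]
top 0.64 [225.4, 298.8, 27.9, 22.7]
pred handle top (z .196) [[291.5051299 168.1882149]] [[298.82349005 172.51929035]]
scene tomato_tin 0.65 [217.0, 238.9, 37.3, 48.1]
scene ramekin 0.71 [356.8, 235.1, 37.4, 33.0]
scene pepper_mill 0.66 [347.3, 168.3, 31.9, 73.8]
top tomato_tin 0.95 [272.5, 225.9, 34.4, 37.2]
top ramekin 0.96 [344.3, 126.5, 31.0, 27.0]
top pepper_mill 0.62 [316.3, 94.2, 30.2, 41.8]
```

View pics/f.png

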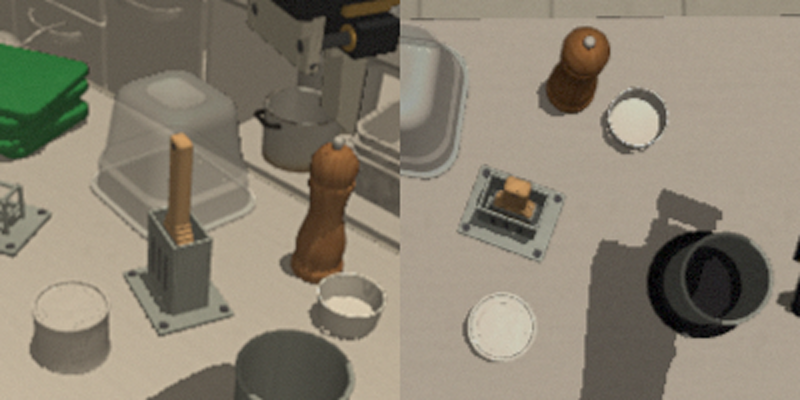

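The brush stands upright in the sleeve. Its handle top is at scene ~(290,168) against a predicted (291.5,168). The tin, ramekin and mill haven't moved.

```bash
python3 -c "
from h import *
print(workorder.sign_off())"
```

```text
the job is handed in; nothing more can be done
None
```

The job is handed in at about 19 s of the 54 s allowed. I lifted the smaller wooden brush out of the stand and dipped it in the well for about 1.9 s, with the bristle end roughly 66 mm below the rim. I then lifted it clear and released it, head down, in the sleeve.

- **Brush in the sleeve:** the last pictures show it upright. The handle top is at scene pixel (290,168) against a predicted (291.5,168), so it is on the floor to within a few millimetres. I felt no floor contact before letting go, so it may have dropped a few millimetres.
- **Well:** no contact showed in the pictures, and the wrist force stayed at noise level during the dip.
- **Tin, ramekin and pepper mill:** their outlines match the first pictures within about 3 px, roughly 5–7 mm, which is no more than the detector's own scatter.
- **Disagreement between cameras:** the top and scene cameras differed by 4–5 mm on the stand and the sleeve. I used the averaged fit for both, which was good enough for the grasp and the fit.

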